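# Set up a model deck panel for drilling

### The arm

A 7-joint arm with a two-finger parallel gripper is mounted at the origin on the work surface. World frame = base frame: x ahead of the robot, y to its left, z up, the work surface at z = 0. Lengths are in m, angles in degrees, forces in N, time in s.
With the tool pointing down it reaches from about 0.425 to 0.875 m from the base axis. Payload 4.7 kg.
Tool frame: the origin (TCP) lies at the very end of the fingers, on their centre line; the grasp point (between the pads) lies 19 mm behind it (env.grasp_offset is the distance from the TCP to the grasp point, in m); z points along the fingers, y is the line along which they close (so a half turn about z gives the same grasp; the last joint's range is limited). The gripper opens to 87 mm and grips with 3 to 60 N. Pads are 19 mm wide; open, the fingers measure 117 mm over their backs; the gripper's body (75 mm by 190 mm) begins 51 mm behind the grasp point.
Start: joints at [0.808, 18.392, -4.016, 83.108, 1.295, 78.541, -3.26], TCP at [0.65, -0, 0.223] pointing down, gripper open.
Joint ranges: [-163.93, 163.93], [-17.29, 119.83], [-79.2, 71.16], [3.27, 140.29], [-89.18, 269.18], [5.43, 117.66], [-154.24, 154.24]. Speed limits (degrees/s): [147.25, 147.25, 180, 180, 180, 180, 180].

### API

Orientations are given as [roll, pitch, yaw] about the fixed x, y, z axes, in that order (R = Rz(yaw) Ry(pitch) Rx(roll)).
In Python, from cell import env gives the robot as it stands. The module is installed in compiled form; this text tells all that it offers.
- The arm moves only by the tool drive_tool, never from a script. Its argument "moves" is one flat list of numbers, 5 for each row, row after row: the shift along the tool's x, y, z in units of 40 mm (1.0 is 40 mm), then the turn about the tool's z in units of 10 degrees (1.0 is 10 degrees), then the finger opening in mm, from 0 to 87. A call has 1 to 5 rows; each row is the pose to reach, as a shift and turn from the pose commanded when the call began, along the tool's axes at that moment; what a row does not reach only later rows make up. A row lasts 1/8 s, in which the tool goes at most 62.5 mm and 10.7 degrees, less where a joint would pass 70% of its speed; a pose out of reach is approached as far as the arm can. A call with a gripper value outside its range is refused whole. The fingers move at their own pace and stop on an object; "squeeze" is the grip in N (left out, the last holds). Time passes only in rows, so rows that repeat a pose let the fingers close. It gives the time, the measured TCP pose, the force, the opening and the grip force at its end, in the units of the state.
- env.get_obs(): the state, without advancing time (a new reading comes with each control period).
- env.read_camera(name): name is "scene" or "side" or "wrist"; returns (picture, depth): 400x640x3 uint8, red, green, blue; 400x640 float32, m along the optical axis (not along the pixel's ray), 0 where there is no reading.
- env.camera_model(name): a dict with "K" (3x3 intrinsics, pixels), "k1" (the pictures are not rectified: a ray, as slopes to the right and down, at radius r is drawn at 1 + k1 r^2 times it, then the intrinsics apply), "rvec" (rotation vector, rad) and "tvec" (3), from world to camera coordinates, as OpenCV has them; the wrist camera has in their place "tool_from_camera" (4x4, takes a point from camera to tool coordinates, whose origin is the TCP and whose axes are the flange's). Camera axes: x right, y down, z forward; pixel columns grow to the right and rows downward; lengths in m; the calibration is good to about 2 mm. A picture is of the moment at which its call begins: read the wrist's pose just before it. camera_model takes no time and is no camera call.
- env.sign_off(): hands the job in; it is judged then, once.
The state is a dict: "time_s": time; "qpos": joint angles; "joint_velocities": joint speeds; "effort": joint torques, N m; "tool_pos": TCP position; "tool_rot": TCP orientation; "force": force on the tool from outside, world axes, zero at the start; "wrist_torque": the same for the moment, N m; "grip_width": finger opening in m; "grasp_force": force on a finger pad.
Only numpy, scipy, OpenCV 4.12 (cv2) and the standard library are available. Lean on these libraries where they do the work, as an engineer would, in place of code of your own. Each camera call takes 0.05 s, during which the arm holds its last target. There are 200 camera calls.

### The job

Slide the white model deck panel flat along the bench, without lifting it, until the ring-marked spot lies under the tip of the fixed drill bit (the tip over the inside of the ring), and let go of it. Then turn the selector on the sloping control box so that its pointer clicks into the position marked with the triangle. Do not touch the drill bit or its chuck, and leave everything else on the bench where it is.

Things in the scene. Friction and masses are not known exactly. Their poses are not given: they have to be found in the camera images.
- deck: white plastic model deck panel, loose, lying flat on the bench: plate 200 (x) x 110 (y) x 6 mm, origin at the centre of its underside, z up, +x towards the marked end. Mass about 0.1 to 0.2 kg.
- deck_mark (a point): the marked spot on the panel: centre of a black ring, 14 mm across, with a small cross in it, printed on the top of the plate at x = +75 mm, y = 0 of the panel, 6 mm above its underside. Axes as the panel's.
- deck_fin (a point): grip point of the upright fin on the panel's other end: 64 mm long (panel x), 12 mm thick (y), reaching 52 mm above the panel's underside, middle at x = -60 mm, y = 0 of the panel. This point is on its middle, 36 mm above the underside; axes as the panel's. Held here with fingers closing along y, the panel can be slid.
- drill_stand: fixed drill stand: foot 110 x 100 x 14 mm under a steel column 30 mm dia, 404 mm high; origin under the column on the bench, z up. At 240 mm height an arm runs along its -y to a black drill 64 mm dia (76 mm at its clamp), upright, 170 mm from the column and 125 to 345 mm above the bench.
- drill_bit: chuck (38 mm dia, 80 to 125 mm above the bench) and drill bit (6 mm dia, 18 to 80 mm above the bench) pointing straight down below the drill; fixed, not turning. Origin on the bench straight under the tip, at x = 0, y = -170 mm of the drill stand.
- bit_tip (a point): tip of the drill bit, 18 mm above the bench (12 mm above the top of the panel's plate when the panel is under it).
- speed_box: fixed grey control box, wedge-shaped: 160 (x) x 150 (y) mm, 25 mm high at the front (-x, robot side), 117 mm at the back; origin at the centre of its underside, z up. Its upper face slopes at 30 degrees, looking up and towards its -x.
- knob_grip (a point): grip point of the selector, on its axis, 30 mm out from the middle of the sloping face. z: along the axis, out of the face; x: the way the pointer points. Black disc 68 mm dia, 7 mm high, with an upright bar 15 mm thick (y), up to 46 mm above the face, -30 to +34 mm along x; the +x end is pointed, with a white line on top. Pinch the bar across y, tool along -z.
- speed_knob (a joint): angle of the selector (rad), growing as it turns clockwise seen facing it (about -z of knob_grip): 0 to 2.443, stops at both ends, 8 clicks 0.349 apart (0, 0.349 .. 2.443). Let go, it springs into the nearest click; leaving one takes about 0.1 N m. At 1.222 the pointer points straight up the slope. The triangle's position is the seventh: 2.094.
- dial_target (a point): the white line, 10 mm long, of the wanted click position, on the sloping face 45 mm from the knob's axis; just outside it is the only white triangle on the face, 14 mm wide. The seven other positions have a line alone. z: out of the face; x: up the slope.
- glue_bottle: white capped glue bottle, 40 mm dia x 110 mm, stands between the deck panel and the control box; a bystander. Origin at the centre of its underside.
- tape_roll: roll of paper tape, 90 mm dia x 24 mm, lying flat at the back; a bystander. Origin at the centre of its underside.
- screwdriver: screwdriver 200 mm long lying behind the control box; a bystander. Origin at the centre of its underside (long axis x).
- jar: closed glass jar 68 mm dia x 85 mm, behind the control box; a bystander. Origin at the centre of its underside.
- cabin_part: white open model cabin 100 x 70 x 40 mm, left front of the bench; a bystander. Origin at the centre of its underside.
Mind the look-alikes: they are no part of the job. What is shaped like the speed_box but orange is not meant. Leave any blue look-alike of the deck alone.

How it is judged:
By the outcome, as a careful person would: the job done as asked, in the order asked, and still so for the second after the job is handed in, with the robot touching nothing.
It also fails if it takes over 48 s, if anything falls off the work surface, if the arm or the gripper's body presses on something with over 40 N, if the wrist force passes 120 N, or if a joint passes its speed limit or range.

## Working session

There is one attempt and no reset: what is moved stays moved. The work goes in short steps, Python scripts to look and compute and a tool call to move; the robot and the scene stay as the last step left them, time stands still between calls to the robot, and variables do not carry over. Pictures are saved under pics/ and viewed, at most 10 in all, crops included, and the job is handed in when it is done.

Besides the shell and the picture viewer there is one more tool, called after "Emit:" as a command line: name --argument value ..., lists and objects as JSON in quotes. drive_tool: Moves the arm, as the interface text tells. Its arguments: {"type":"object","properties":{"moves":{"type":"array","items":{"type":"number"}},"squeeze":{"type":"number"}},"required":["moves"]}

```bash
mkdir -p pics; cat > h.py <<'E'
from cell import env
import numpy as np, cv2
from scipy.spatial.transform import Rotation as R
def pose():
    o=env.get_obs(); T=np.eye(4); T[:3,:3]=R.from_euler('xyz',o['tool_rot'],degrees=True).as_matrix(); T[:3,3]=o['tool_pos']; return T
def cam(name,T=None):
    m=env.camera_model(name); 
    if name=='wrist': return m,T@np.array(m['tool_from_camera'])
    W=np.eye(4); W[:3,:3]=cv2.Rodrigues(np.array(m['rvec'],float))[0]; W[:3,3]=np.ravel(m['tvec']); return m,np.linalg.inv(W)
def slopes(m,uv):
    return cv2.undistortPoints(np.array(uv,float).reshape(-1,1,2),np.array(m['K'],float),np.array([m['k1'],0,0,0.])).reshape(-1,2)
def onplane(m,C,uv,p,n=(0,0,1)):
    s=slopes(m,uv); d=np.c_[s,np.ones(len(s))]@C[:3,:3].T; o=C[:3,3]; n=np.array(n)
    t=((np.array(p)-o)@n)/(d@n); return o+d*t[:,None]
def bydepth(m,C,uv,D):
    uv=np.array(uv); z=D[uv[:,1].astype(int),uv[:,0].astype(int)]; s=slopes(m,uv)
    return np.c_[s*z[:,None],z]@C[:3,:3].T+C[:3,3]
def proj(m,C,P):
    W=np.linalg.inv(C); return cv2.projectPoints(np.array(P,float).reshape(-1,1,3),cv2.Rodrigues(W[:3,:3])[0],W[:3,3],np.array(m['K'],float),np.array([m['k1'],0,0,0.]))[0].reshape(-1,2)
def grab(name,fn):
    T=pose(); p,D=env.read_camera(name); np.savez('pics/'+fn+'.npz',p=p,D=D,T=T); cv2.imwrite('pics/'+fn+'.png',p[:,:,::-1]); return p,D,T
E
python3 -c "
from h import *
for n in ['scene','side']: grab(n,n+'0'); m,C=cam(n); print(n,C.round(3).tolist(),m['K'],m['k1'])
a=cv2.imread('pics/scene0.png')
print(env.get_obs()['tool_rot'],env.camera_model('wrist')['tool_from_camera'])
"
```

```text
scene [[0.3, 0.62, -0.724, 1.42], [0.954, -0.199, 0.225, -0.288], [-0.005, -0.759, -0.652, 0.941], [0.0, 0.0, 0.0, 1.0]] [[494.39486323   0.         319.83166823]
 [  0.         494.39486323 198.44760929]
 [  0.           0.           1.        ]] 0.00823267673535298
side [[-0.964, -0.128, 0.233, 0.24], [-0.266, 0.481, -0.836, 0.866], [-0.005, -0.867, -0.498, 0.577], [0.0, 0.0, 0.0, 1.0]] [[371.6765909    0.         325.06047047]
 [  0.         371.6765909  194.61787123]
 [  0.           0.           1.        ]] -0.06775464688702129
[-1.79900057e+02  5.61003085e-03  9.00039589e+01] [[ 5.90025418e-04 -9.54865144e-01 -2.97039068e-01  8.11874350e-02]
 [ 9.99998737e-01  1.25070022e-04  1.58430226e-03 -7.90498357e-04]
 [-1.47564433e-03 -2.97039628e-01  9.54864012e-01 -1.62372771e-01]
 [ 0.00000000e+00  0.00000000e+00  0.00000000e+00  1.00000000e+00]]
```

View pics/scene0.png

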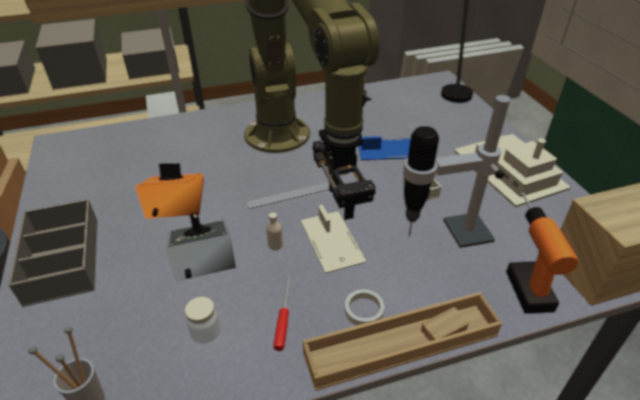

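View pics/side0.png

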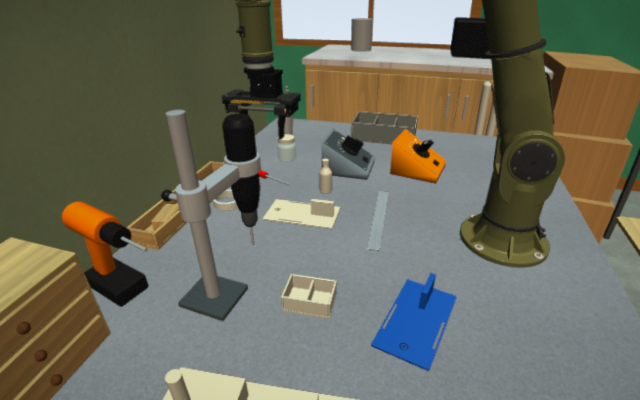

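The scene view shows the white deck at about (333,240), with its fin at (325,215) and ring at (342,260). The blue look-alike at (385,148) and the orange box at (170,195) are to be left alone. The grey box is at (200,250) with the bottle at (275,232). The bit tip is at scene (410,235) and side (252,244).

```bash
cat > m1.py <<'E'
from h import *
ds={n:np.load(f'pics/{n}0.npz') for n in ['scene','side']}
tip={'scene':(410,235),'side':(252.5,244)}
rays=[]
for n in ds:
    m,C=cam(n); print(n,'tip on z=.018',onplane(m,C,[tip[n]],(0,0,.018)).round(4))
    s=slopes(m,[tip[n]])[0]; d=C[:3,:3]@[*s,1]; rays.append((C[:3,3],d/np.linalg.norm(d)))
(o1,d1),(o2,d2)=rays
t=np.linalg.lstsq(np.c_[d1,-d2],o2-o1,rcond=None)[0]; print('tri',o1+d1*t[0],o2+d2*t[1])
rois={'scene':(295,195,75,80),'side':(258,195,90,38)}
for n in ds:
    p=ds[n]['p'];D=ds[n]['D'];m,C=cam(n);x,y,w,h=rois[n]
    hsv=cv2.cvtColor(p,cv2.COLOR_RGB2HSV)[y:y+h,x:x+w]
    M=((hsv[...,2]>150)&(hsv[...,0]<35)&(hsv[...,0]>10)).astype(np.uint8)
    k,l,st,_=cv2.connectedComponentsWithStats(M); i=1+st[1:,4].argmax(); vv,uu=np.nonzero(l==i); uv=np.c_[uu+x,vv+y]
    P=bydepth(m,C,uv,D); pl=P[abs(P[:,2]-.006)<.006]; fin=P[(P[:,2]>.03)&(P[:,2]<.07)]
    r=cv2.minAreaRect((pl[:,:2]*1000).astype(np.float32)); print(n,len(uv),'plate',r,cv2.boxPoints(r).round(0).tolist(),'fin',len(fin),fin.mean(0) if len(fin) else None, cv2.minAreaRect((fin[:,:2]*1000).astype(np.float32)) if len(fin)>3 else '')
    x0,y0,w0,h0=(290,190,90,90) if n=='scene' else (230,185,130,70)
    # grey box / bottle
a=cv2.resize(ds['scene']['p'][130:290,120:360],None,fx=3,fy=3,interpolation=cv2.INTER_CUBIC)
cv2.imwrite('pics/c1.png',a[:,:,::-1])
E
python3 m1.py
```

```text
scene tip on z=.018 [[0.6072 0.2127 0.018 ]]
side tip on z=.018 [[0.6093 0.209  0.018 ]]
tri [0.6086643  0.2118164  0.01971482] [0.60805858 0.21127251 0.01995341]
scene 2231 plate ((529.2984619140625, 15.645050048828125), (239.91796875, 113.63628387451172), 2.036625862121582) [[407.0, 68.0], [411.0, -45.0], [651.0, -37.0], [647.0, 77.0]] fin 65 [0.48726187 0.01247223 0.05189708] ((486.8231506347656, 12.353584289550781), (64.67349243164062, 12.25851821899414), 2.6799521446228027)
side 1631 plate ((544.9456176757812, 18.232440948486328), (200.32583618164062, 115.49838256835938), 1.9588208198547363) [[443.0, 73.0], [447.0, -43.0], [647.0, -36.0], [643.0, 79.0]] fin 186 [0.48550836 0.01930977 0.04277389] ((484.5389709472656, 17.37455940246582), (64.7011947631836, 15.678022384643555), 4.257938861846924)
```

View pics/c1.png

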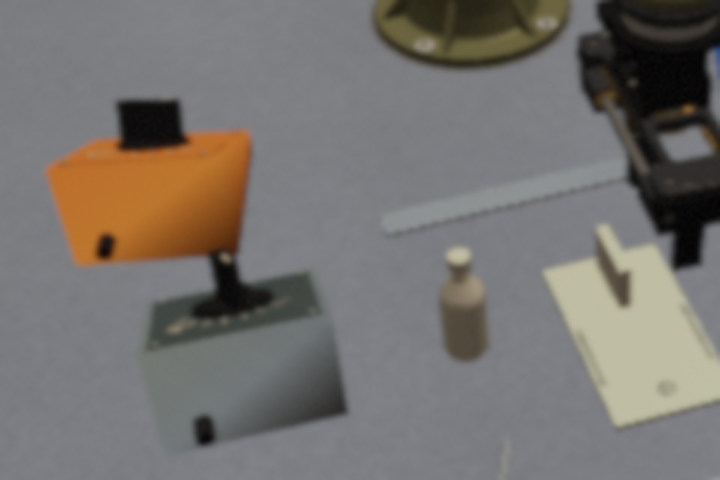

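Grey wedge is at crop (245,350), i.e. scene (200,247), and it matches speed_box. The orange one nearer the robot is the look-alike. The white panel with fin at crop (610,265) and ring at (667,388) is the deck; its measured plate is about 200x113 mm, as described. Next I check obstacles.

```bash
python3 - <<'E'
from h import *
d=np.load('pics/scene0.npz'); m,C=cam('scene'); D=d['D']
print('bottle/cap',bydepth(m,C,[(272,217),(275,245)],D).round(3).tolist())
print('ring',onplane(m,C,[(120+667/3,130+388/3)],(0,0,.006)).round(4))
print('foot corners',onplane(m,C,[(444,222),(481,217),(494,238),(459,244)],(0,0,.014)).round(3).tolist())
print('knob bar',bydepth(m,C,[(195,218),(194,214),(200,230)],D).round(3).tolist())
print('box back top/bottom',bydepth(m,C,[(172,246),(228,233),(170,225),(224,222),(176,277),(233,266)],D).round(3).tolist())
d=np.load('pics/side0.npz'); m,C=cam('side'); D=d['D']
print('cabin',bydepth(m,C,[(292,276),(335,280),(332,313),(284,305)],D).round(3).tolist())
print('grey side',bydepth(m,C,[(328,138),(350,170),(370,172),(352,147),(322,170)],D).round(3).tolist())
E
```

```text
bottle/cap [[0.528, -0.135, 0.111], [0.534, -0.135, 0.018]]
ring [[0.6238 0.0182 0.006 ]]
foot corners [[0.586, 0.324, 0.014], [0.599, 0.431, 0.014], [0.681, 0.42, 0.014], [0.672, 0.321, 0.014]]
knob bar [[0.487, -0.316, 0.123], [0.452, -0.317, 0.106], [0.502, -0.311, 0.095]]
box back top/bottom [[0.556, -0.379, 0.113], [0.548, -0.248, 0.109], [0.353, -0.39, -0.001], [0.437, -0.248, 0.045], [0.562, -0.389, 0.015], [0.563, -0.25, 0.008]]
cabin [[0.469, 0.309, 0.035], [0.387, 0.26, -0.001], [0.369, 0.355, -0.001], [0.465, 0.372, 0.013]]
grey side [[0.553, -0.298, 0.11], [0.461, -0.242, 0.026], [0.4, -0.297, -0.0], [0.47, -0.31, 0.081], [0.524, -0.12, 0.076]]
```

Emit:
drive_tool --moves '[-0.5,-1.5,0,-1,87,-0.5,-3,0,-2,87,-0.4,-4.1,0,-3,87,0,-4.1,0,-4,87,0.3,-4.1,0,-5,87]'

```text
time_s: 0.72
tool_pos: [0.4853, 0.0124, 0.2226]
tool_rot: [180.0, 0.0, 140.3]
force: [-0.4, 0.8, 0.6]
grip_width: 0.0869
grasp_force: 0.0
```

Emit:
drive_tool --moves '[0,0,0,-1,87,0,0,0,-2,87,0,0,0,-3,87,0,0,0,-4,87,0,0,0,-4.2,87]'

```text
time_s: 1.35
tool_pos: [0.4857, 0.0119, 0.2222]
tool_rot: [-180.0, -0.0, -178.0]
force: [-0.2, -0.2, 0.4]
grip_width: 0.0871
grasp_force: 0.0
```

```bash
python3 - <<'E'
from h import *
p,D,T=grab('wrist','w1'); m,C=cam('wrist',T); print(env.get_obs()['tool_pos'],env.get_obs()['tool_rot'])
hsv=cv2.cvtColor(p,cv2.COLOR_RGB2HSV)
vv,uu=np.nonzero((D>0)); uv=np.c_[uu,vv]; P=bydepth(m,C,uv,D)
k=(P[:,2]>.046)&(P[:,2]<.058); print('fin top',k.sum(),cv2.minAreaRect((P[k][:,:2]*1000).astype(np.float32)))
E
```

```text
[0.48578085 0.01196137 0.22227731] [-1.79998178e+02 -3.01428913e-02 -1.77998087e+02]
fin top 3281 ((501.6199951171875, -136.22886657714844), (311.9170227050781, 127.35823059082031), 88.00647735595703)
```

View pics/w1.png

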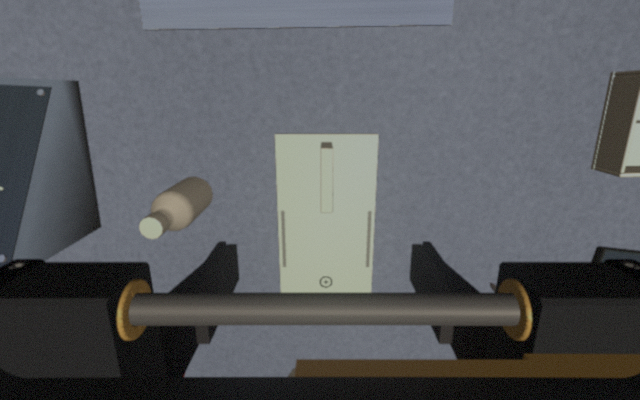

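Wrist view: fin at (326,178), ring at (326,282), bottle at left (180,205), and cabin at the right edge (620,130).

```bash
python3 - <<'E'
from h import *
d=np.load('pics/w1.npz'); m,C=cam('wrist',d['T'])
print('fin top ends',onplane(m,C,[(326.5,149),(327,212)],(0,0,.052)).round(4).tolist())
print('ring',onplane(m,C,[(326,282)],(0,0,.006)).round(4))
print('edges',onplane(m,C,[(275,135),(378,135),(281,290),(372,290)],(0,0,.006)).round(4).tolist())
print('cabin',onplane(m,C,[(609,73),(593,168)],(0,0,.04)).round(4).tolist())
E
```

```text
fin top ends [[0.4549, 0.0125, 0.052], [0.5173, 0.0153, 0.052]]
ring [[0.6219 0.0185 0.006 ]]
edges [[0.4492, -0.0418, 0.006], [0.4454, 0.0668, 0.006], [0.6348, -0.0356, 0.006], [0.6308, 0.0745, 0.006]]
cabin [[0.3789, 0.2664, 0.04], [0.4664, 0.2751, 0.04]]
```

Emit:
drive_tool --moves '[0,0.05,1.3,0,50,0,0.05,2.7,0,50,0,0.05,4.0,0,45,0,0.05,4.9,0,40,0,0.05,5.12,0,40]'

```text
time_s: 2.02
tool_pos: [0.4837, 0.0138, 0.0154]
tool_rot: [180.0, -0.3, -178.1]
force: [-1.4, 0.4, -0.6]
grip_width: 0.0453
grasp_force: 0.0
```

Emit:
drive_tool --moves '[0,0,0,0,0,0,0,0,0,0,0,0,0,0,0,0,0,0,0,0,0,0,0,0,0]' --squeeze 12

```text
time_s: 2.65
tool_pos: [0.4869, 0.014, 0.0189]
tool_rot: [-180.0, 0.1, -178.0]
force: [-0.2, 0.2, 5.7]
grip_width: 0.0117
grasp_force: 12.0
```

Emit:
drive_tool --moves '[0,0.3,0,0,0,0.03,0.8,0,0,0,0.06,1.4,0,0,0,0.08,2.0,0,0,0,0.1,2.5,0,0,0]'

```text
time_s: 3.28
tool_pos: [0.4798, 0.1134, 0.0189]
tool_rot: [-179.9, 0.1, -178.1]
force: [0.9, -4.0, 5.3]
grip_width: 0.0116
grasp_force: 12.0
```

Emit:
drive_tool --moves '[0,0.5,0,0,0,0.01,1.0,0,0,0,0.03,1.5,0,0,0,0.05,1.9,0,0,0,0.05,2.1,0,0,0]'

```text
time_s: 3.9
tool_pos: [0.4747, 0.1973, 0.0189]
tool_rot: [-179.9, 0.1, -178.0]
force: [0.1, -4.9, 7.1]
grip_width: 0.0117
grasp_force: 12.0
```

Emit:
drive_tool --moves '[0,0.1,0,0,0,0,0.2,0,0,0,0,0.2,0,0,0]'

```text
time_s: 4.28
tool_pos: [0.4746, 0.205, 0.0189]
tool_rot: [-180.0, 0.1, -178.1]
force: [-0.4, -2.3, 5.6]
grip_width: 0.0121
grasp_force: 12.0
```

```bash
python3 - <<'E'
from h import *
g=[grab(n,n+'1')[0] for n in ['scene','side','wrist']]
print(env.get_obs()['tool_pos'])
c=[cv2.resize(g[0][190:270,350:450],(400,320),interpolation=2),cv2.resize(g[1][190:270,200:300],(400,320),interpolation=2)]
w=cv2.resize(g[2][100:400,120:520],(373,280))
w=cv2.copyMakeBorder(w,0,0,0,427,0)
cv2.imwrite('pics/c2.png',np.vstack([np.hstack(c),w])[:,:,::-1])
E
```

```text
[0.47464618 0.20502951 0.01890252]
```

View pics/c2.png

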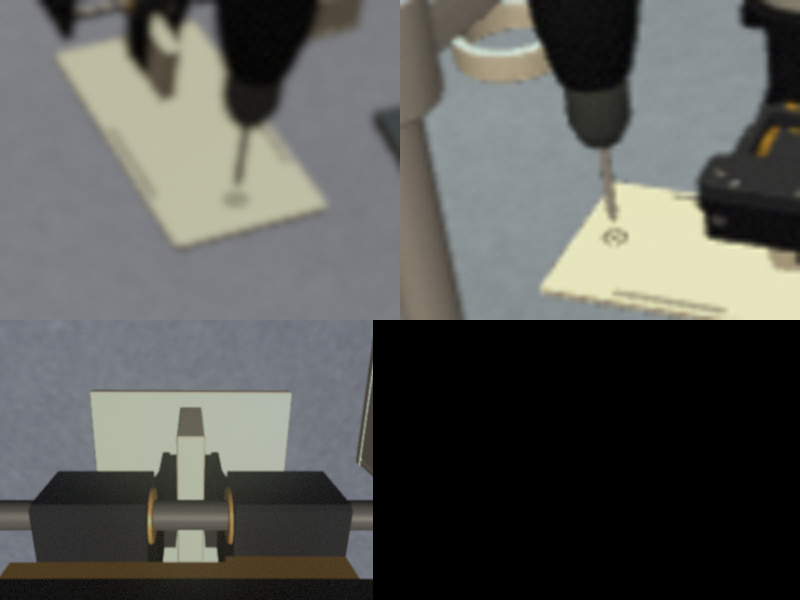

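Crop: ring at (235,200), tip at (238,183) in scene; ring at (215,237), tip at (213,220) in side. I compare the tip with a point 12 mm above the ring.

```bash
python3 - <<'E'
from h import *
for n,r,t in [('scene',(408.75,240),(409.5,235.8)),('side',(253.75,249.25),(253.25,245))]:
    m,C=cam(n); a=onplane(m,C,[r],(0,0,.006))[0]; b=onplane(m,C,[t],(0,0,.018))[0]; print(n,a.round(4),b.round(4),'move by',(b-a).round(4))
E
```

```text
scene [0.6126 0.208  0.006 ] [0.6095 0.2102 0.018 ] move by [-0.0031  0.0022  0.012 ]
side [0.6052 0.2136 0.006 ] [0.6058 0.2122 0.018 ] move by [ 0.0006 -0.0014  0.012 ]
```

Emit:
drive_tool --moves '[0.03,0.01,0,0,0,0.03,0.01,0,0,0,0.03,0.01,0,0,0,0.03,0.01,0,0,35,0.03,0.01,0,0,35]'

```text
time_s: 5.05
tool_pos: [0.471, 0.2062, 0.0171]
tool_rot: [-180.0, -0.1, -178.0]
force: [-0.4, 0.4, -1.4]
grip_width: 0.0247
grasp_force: 0.0
```

Emit:
drive_tool --moves '[0,0,-0.7,0,35,0,0,-1.9,0,35,0,0,-3.2,0,35,0,0,-4.5,0,35,0,0,-5.2,0,35]'

```text
time_s: 5.68
tool_pos: [0.4724, 0.2068, 0.2284]
tool_rot: [179.9, 0.2, -178.0]
force: [-0.5, 1.3, -0.1]
grip_width: 0.0349
grasp_force: 0.0
```

```bash
python3 - <<'E'
from h import *
g=[grab(n,n+'2')[0] for n in ['scene','side','wrist']]
c=[cv2.resize(g[0][220:260,385:435],(400,320),interpolation=2),cv2.resize(g[1][225:265,230:280],(400,320),interpolation=2)]
w=cv2.resize(g[2][100:400,120:520],(373,280))
w=cv2.copyMakeBorder(w,0,0,0,427,0)
cv2.imwrite('pics/c3.png',np.vstack([np.hstack(c),w])[:,:,::-1])
E
```

```text
(no output)
```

View pics/c3.png

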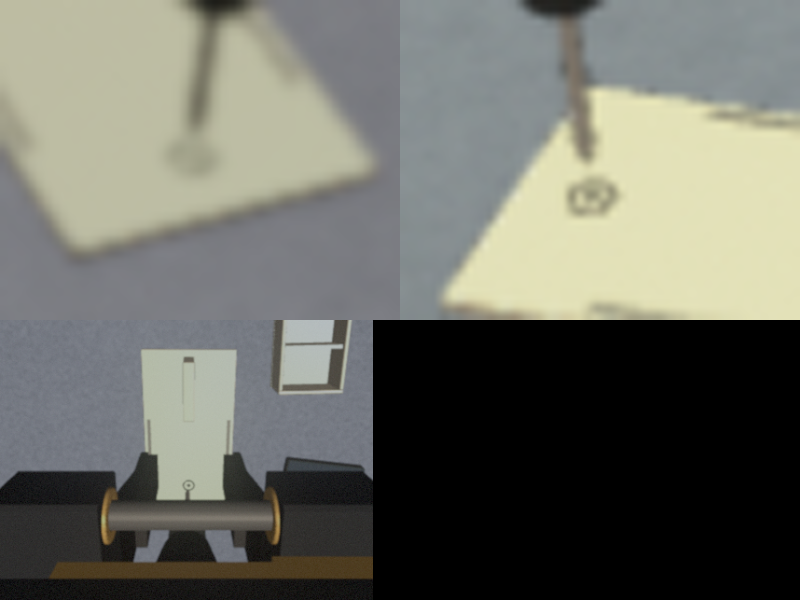

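```bash
python3 - <<'E'
from h import *
d=np.load('pics/wrist2.npz'); q=d['p']
for n,r,t in [('scene',(408.9,239.5),(409.5,236)),('side',(254,249.5),(253.25,245)),('wrist',(322.1,276.8),(322,282.5))]:
    m,C=cam(n,d['T']); a=onplane(m,C,[r],(0,0,.006))[0]; b=onplane(m,C,[t],(0,0,.018))[0]; print(n,a.round(4),b.round(4),'move by',(b-a).round(4))
cv2.imwrite('pics/c4.png',cv2.resize(q[255:305,290:360],(700,500),interpolation=2)[:,:,::-1])
E
```

```text
scene [0.611  0.2092 0.006 ] [0.6101 0.2099 0.018 ] move by [-0.0009  0.0007  0.012 ]
side [0.6042 0.2143 0.006 ] [0.6058 0.2122 0.018 ] move by [ 0.0016 -0.0021  0.012 ]
wrist [0.6083 0.2096 0.006 ] [0.6091 0.2095 0.018 ] move by [ 0.0008 -0.      0.012 ]
```

View pics/c4.png

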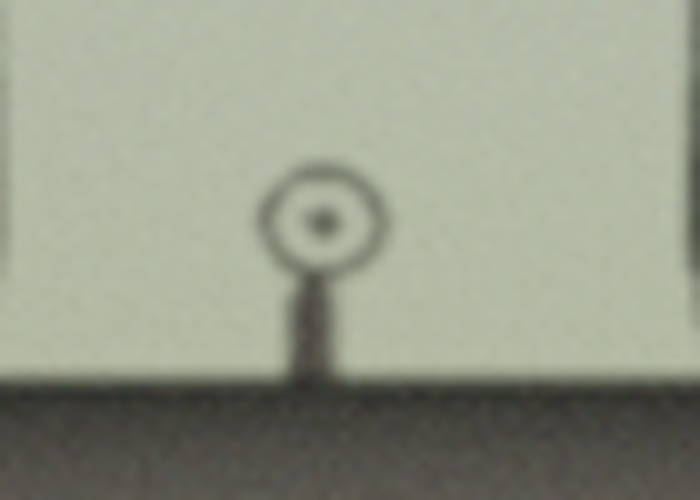

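All three views put the tip within about 2 mm of the ring centre, so the deck is placed. I now go to the selector.

Emit:
drive_tool --moves '[0.05,-1.0,-0.8,0,35,0.1,-2.3,-0.8,0,35,0.15,-3.7,-0.8,0,35,0.2,-5.1,-0.8,0,35,0.25,-6.5,-0.8,0,35]'

```text
time_s: 6.45
tool_pos: [0.4698, -0.0556, 0.2555]
tool_rot: [180.0, -0.2, -178.0]
force: [0.2, 0.1, 0.5]
grip_width: 0.035
grasp_force: 0.0
```

Emit:
drive_tool --moves '[0.05,-1.4,0,0,35,0.1,-2.8,0,0,20,0.15,-4.2,0,0,0,0.2,-5.6,0,0,0,0.25,-6.6,0,0,0]'

```text
time_s: 7.08
tool_pos: [0.4688, -0.3204, 0.2551]
tool_rot: [179.9, -0.2, -178.1]
force: [0.1, 0.5, 0.0]
grip_width: 0.0042
grasp_force: 0.0
```

Emit:
drive_tool --moves '[0,0,0,0,0,0,0,0,0,0]'

```text
time_s: 7.32
tool_pos: [0.4701, -0.3169, 0.2558]
tool_rot: [179.9, -0.1, -178.0]
force: [0.4, 0.5, 0.3]
grip_width: 0.0005
grasp_force: 0.0
```

```bash
python3 - <<'E'
from h import *
p,D,T=grab('wrist','w3'); print(T[:3,3])
cv2.imwrite('pics/w3v.png',cv2.resize(p[50:350,120:520],(800,600),interpolation=2)[:,:,::-1])
E
```

```text
[ 0.47006966 -0.31690803  0.25581662]
```

View pics/w3v.png

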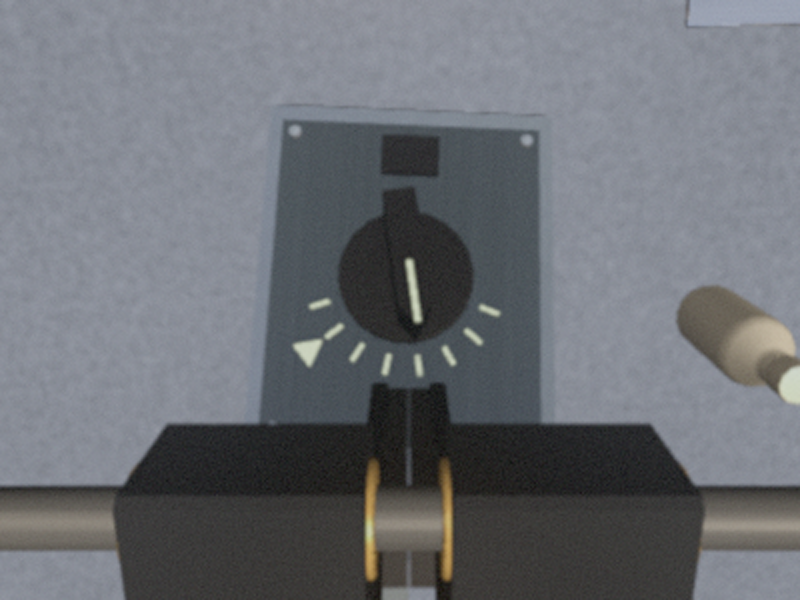

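Wrist view: up-slope is image-down. The pointer sits on the 4th line at crop (419,366), i.e. 1.047. The only triangle is at (308,352), with its line at (334,331), which is the 7th position, so the pointer must turn 60° clockwise (towards -y).

```bash
python3 - <<'E'
from h import *
from scipy.optimize import least_squares
d=np.load('pics/w3.npz'); m,C=cam('wrist',d['T']); D=d['D']
f=lambda c:[(120+x/2,50+y/2) for x,y in c]
vv,uu=np.mgrid[115:240,262:388]; uv=np.c_[uu.ravel(),vv.ravel()]
P=bydepth(m,C,uv,D); k=(D[uv[:,1],uv[:,0]]>0)
for _ in range(6):
    Q=P[k]; c=np.median(Q,0) if _==0 else Q.mean(0); 
    n=np.linalg.svd(Q-Q.mean(0),full_matrices=False)[2][2]; n*=np.sign(n[2]); c=Q.mean(0)
    r=(P-c)@n; k=(abs(r-np.median(r[k]))<.004*(3 if _<3 else 1))&(D[uv[:,1],uv[:,0]]>0)
print('depth plane n',n.round(3),'c',c.round(4), 'tilt',np.degrees(np.arccos(n[2])),'hdg',np.degrees(np.arctan2(n[1],n[0])), 'z at .48',c[2]-(n[0]*(.48-c[0])+n[1]*(-.318-c[1]))/n[2])
tk=onplane(m,C,f([(489,310),(472,337),(449,356),(419,366),(387,364),(357,352),(334,331),(320,303)]),c,n)
u=np.cross(np.cross(n,[0,0,1]),n); u/=np.linalg.norm(u); rr=np.cross(u,n)
ab=np.c_[(tk-c)@u,(tk-c)@rr]
s=least_squares(lambda q:np.hypot(*(ab-q[:2]).T)-q[2],[0,0,.045]).x
K=c+s[0]*u+s[1]*rr; print('K',K.round(4),'R',s[2],'u',u.round(3),'r',rr.round(3)); print('ang',np.degrees(np.arctan2(ab[:,1]-s[1],ab[:,0]-s[0])).round(1))
pt=onplane(m,C,f([(409,260),(417,322)]),K+.046*n,n); v=pt-K; print('line ab',(v@u).round(4),(v@rr).round(4))
E
```

```text
depth plane n [-0.499  0.003  0.867] c [ 0.4671 -0.3158  0.0647] tilt 29.904373475952394 hdg 179.6552189558642 z at .48 0.07208798439460393
K [ 0.4815 -0.3179  0.0729] R 0.04462510084203478 u [ 0.867 -0.005  0.499] r [-0.006 -1.    -0.   ]
ang [-70.9 -49.8 -30.5 -10.4   9.9  30.5  50.5  71.1]
line ab [0.0038 0.0314] [-0.0007 -0.0051]
```

Emit:
drive_tool --moves '[-0.4,0.6,0,1,0,-0.83,1.27,0,2,0,-0.83,1.27,0,3,0,-0.83,1.27,0,4,0,-0.83,1.27,0,4.8,0]'

```text
time_s: 8.0
tool_pos: [0.5021, -0.2643, 0.2575]
tool_rot: [180.0, -0.0, 133.9]
force: [-0.7, 0.7, 1.0]
grip_width: 0.0008
grasp_force: 0.0
```

Emit:
drive_tool --moves '[0,0,1,0,0,0,0,2.2,0,0,0,0,3.2,0,0,0,0,3.7,0,0,0,0,3.7,0,0]'

```text
time_s: 8.62
tool_pos: [0.5007, -0.264, 0.1079]
tool_rot: [-179.9, -0.2, 134.1]
force: [0.3, 0.4, -0.1]
grip_width: 0.0006
grasp_force: 0.0
```

Emit:
drive_tool --moves '[-0.15,-0.15,0.06,0,0,-0.3,-0.3,0.06,0,0,-0.45,-0.45,0.06,0,0,-0.6,-0.62,0.06,0,0,-0.75,-0.78,0.06,0,0]'

```text
time_s: 9.25
tool_pos: [0.5014, -0.3057, 0.1076]
tool_rot: [179.7, -0.3, 134.1]
force: [2.1, 14.6, 5.1]
grip_width: 0.0003
grasp_force: 6.3
```

Emit:
drive_tool --moves '[-0.1,-0.1,0,0,0,-0.18,-0.19,0,0,0,-0.23,-0.24,0,0,0,-0.23,-0.24,0,0,0]'

```text
time_s: 9.75
tool_pos: [0.5028, -0.3174, 0.1077]
tool_rot: [179.6, -0.2, 134.2]
force: [4.5, 10.3, 2.5]
grip_width: 0.0005
grasp_force: 5.0
```

```bash
python3 - <<'E'
from h import *
g,D,T=grab('wrist','w4'); s,_,_=grab('scene','s4'); print(T[:3,3])
a=cv2.resize(g,(640,400)); b=cv2.resize(s[200:280,150:250],(250,200),interpolation=2); b=cv2.copyMakeBorder(b,0,0,0,390,0)
cv2.imwrite('pics/c5.png',np.vstack([a,b])[:,:,::-1])
E
```

```text
[ 0.50282573 -0.3174363   0.10769331]
```

View pics/c5.png

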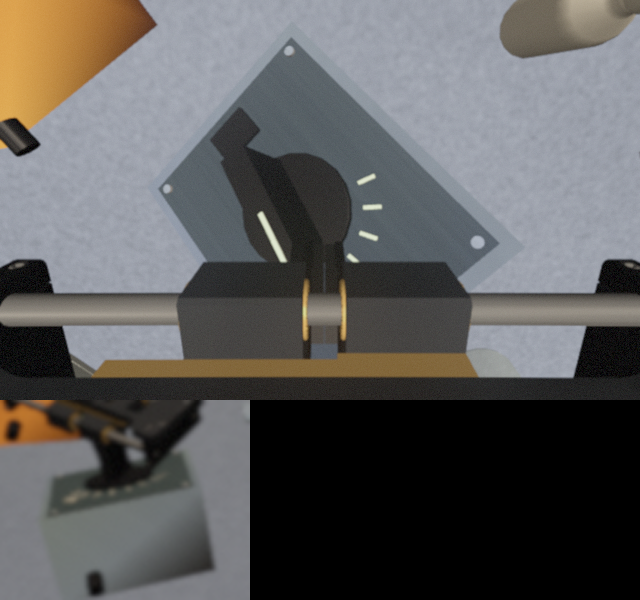

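The white pointer line is visible from (262,213) to (284,262), with the finger pressing beside it. I compute its angle.

```bash
cat > ang.py <<'E'
from h import *
import sys
p,D,T=grab('wrist',sys.argv[1]); m,C=cam('wrist',T)
K=np.array([.4815,-.3179,.0729]);n=np.array([-.5,.003,.866]);u=np.array([.866,-.005,.5]);r=np.array([-.006,-1,0])
# line pixels: bright, projected near K at bar-top height, within 33mm
hsv=cv2.cvtColor(p,cv2.COLOR_RGB2HSV); vv,uu=np.nonzero((hsv[...,2]>150)&(hsv[...,1]<80))
P=onplane(m,C,np.c_[uu,vv],K+.046*n,n)-K; k=np.hypot(P@u,P@r)<.036; a,b=(P@u)[k],(P@r)[k]
vx,vy,x0,y0=cv2.fitLine(np.c_[a,b].astype(np.float32),2,0,.01,.01).ravel()
s=np.sign(vx*a.mean()+vy*b.mean())
print(k.sum(),'dir deg',np.degrees(np.arctan2(s*vy,s*vx)),'joint',np.arctan2(s*vy,s*vx)+1.222,'mean',a.mean(),b.mean())
E
python3 ang.py w5
```

```text
346 dir deg 11.75395225854332 joint 1.4271451670338047 mean 0.015669686891344434 0.003575880030623363
```

Emit:
drive_tool --moves '[-0.05,-0.1,0,0,0,-0.1,-0.2,0,0,0,-0.13,-0.3,0,0,0,-0.13,-0.36,0,0,0,-0.13,-0.36,0,0,0]'

```text
time_s: 10.52
tool_pos: [0.5022, -0.3198, 0.1077]
tool_rot: [178.8, -0.5, 134.6]
force: [11.2, 28.5, 5.0]
grip_width: 0.0007
grasp_force: 13.4
```

```bash
python3 ang.py w6
```

```text
367 dir deg 14.722250567622831 joint 1.4789517457086225 mean 0.015677051745011116 0.004553680069256746
```

The contact is at the pointed end (a≈34 mm) and is wedging, so I back off, move closer to the axis and push again.

Emit:
drive_tool --moves '[0.3,0.5,0,0,0,0.8,0.9,0,0,0,0.86,0.83,0,0,0,0.86,0.83,0.07,0,0,0.86,0.83,0.07,0,0]'

```text
time_s: 11.2
tool_pos: [0.4923, -0.2905, 0.1044]
tool_rot: [-180.0, 0.0, 133.9]
force: [0.4, -0.7, -0.7]
grip_width: 0.0002
grasp_force: 0.0
```

```bash
python3 ang.py w7; python3 -c "
from h import *;o=env.get_obs();print(o['tool_pos'],o['force'])"
```

```text
30 dir deg -164.969360586886 joint -1.6572585071509258 mean -0.012556582333717037 0.03281039068467675
[ 0.49243036 -0.29028463  0.10440877] [0.96136147 0.7248064  0.1552551 ]
```

Emit:
drive_tool --moves '[-0.1,-0.1,0,0,0,-0.2,-0.2,0,0,0,-0.3,-0.3,0,0,0,-0.4,-0.4,0,0,0,-0.47,-0.45,0,0,0]'

```text
time_s: 11.88
tool_pos: [0.4952, -0.3082, 0.1045]
tool_rot: [179.6, -0.4, 134.2]
force: [2.1, 15.2, 4.7]
grip_width: 0.0005
grasp_force: 6.4
```

```bash
python3 ang.py w8; python3 -c "
from h import *;o=env.get_obs();print(o['tool_pos'],o['force'])"
```

```text
155 dir deg 11.20081003545175 joint 1.4174910140090557 mean 0.008795401057087817 0.002117858146160469
[ 0.49545273 -0.30823264  0.10452617] [ 2.39004524 12.3745706   3.84474058]
```

Emit:
drive_tool --moves '[-0.1,-0.1,0,0,0,-0.1,-0.1,0,0,0,-0.1,-0.1,0,0,0]'

```text
time_s: 12.3
tool_pos: [0.4967, -0.3104, 0.1045]
tool_rot: [179.4, -0.5, 134.4]
force: [3.0, 18.7, 6.0]
grip_width: 0.0003
grasp_force: 8.0
```

```bash
python3 ang.py w9; python3 - <<'E'
from h import *
o=env.get_obs();F=np.array(o['force']);M=np.array(o['wrist_torque']);print(o['tool_pos'],F.round(1),M.round(3),o['tool_rot'])
r0=np.cross(F,M)/(F@F); f=F/np.linalg.norm(F)
K=np.array([.4815,-.3179,.0729])
print('line point rel ref',r0.round(4),'residual parallel',(M@f).round(3))
a=cv2.imread('pics/w9.png'); 
p,D,T=grab('scene','s9'); 
s,_,_=grab('side','d9')
x=[cv2.resize(a[:270,120:520],(400,270)),cv2.resize(p[190:280,150:260,::-1],(400,327),interpolation=2)]
y=[cv2.resize(s[115:195,310:410,::-1],(400,320),interpolation=2)]
L=np.vstack(x); Rr=cv2.copyMakeBorder(y[0],0,L.shape[0]-320,0,0,0); cv2.imwrite('pics/c6.png',np.hstack([L,Rr]))
E
```

```text
191 dir deg 12.454469312678281 joint 1.4393714960948312 mean 0.010094637677615858 0.0026346529273506116
[ 0.49673039 -0.31033487  0.10452465] [ 4.4 19.1  5.8] [ 4.261 -0.789  0.023] [179.36414301  -0.48111279 134.38083327]
line point rel ref [ 0.012   0.0588 -0.2028] residual parallel 0.188
```

View pics/c6.png

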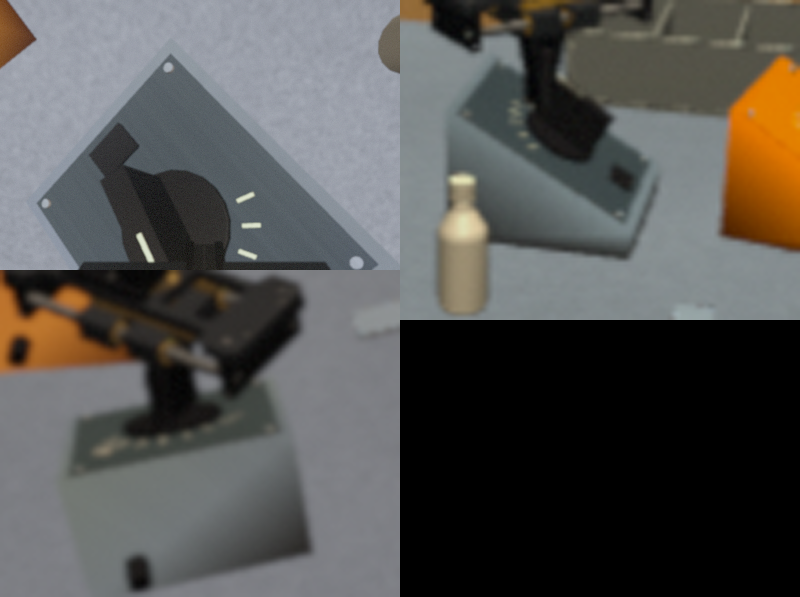

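The finger bears on the bar's top edge and it turns little (12.5°). I check whether it creeps under steady push.

Emit:
drive_tool --moves '[0,0,0,0,0,0,0,0,0,0,0,0,0,0,0,0,0,0,0,0,0,0,0,0,0]'

```text
time_s: 13.08
tool_pos: [0.4968, -0.3103, 0.1046]
tool_rot: [179.4, -0.5, 134.4]
force: [2.9, 17.6, 5.1]
grip_width: 0.0002
grasp_force: 7.9
```

```bash
python3 ang.py w10; python3 - <<'E'
from h import *
# where are visible line pixels, ticks & what depth says near the finger
d=np.load('pics/w10.npz'); m,C=cam('wrist',d['T']); D=d['D']; T=d['T']
vv,uu=np.nonzero(D>0); P=bydepth(m,C,np.c_[uu,vv],D)
L=(P-T[:3,3])@T[:3,:3]   # tool coords
k=(abs(L[:,0])<.03)&(abs(L[:,1])<.05)&(L[:,2]<0.0)&(L[:,2]>-.06)
for lo in range(-60,0,10):
    q=L[k&(L[:,2]>=lo/1e3)&(L[:,2]<(lo+10)/1e3)]
    if len(q): print(lo,len(q),'x',(q[:,0].min()*1e3).round(),(q[:,0].max()*1e3).round(),'y',(q[:,1].min()*1e3).round(),(q[:,1].max()*1e3).round())
# bar top in face coords
K=np.array([.4815,-.3179,.0729]);n=np.array([-.5,.003,.866]);u=np.array([.866,-.005,.5]);r=np.array([-.006,-1,0])
b=(P-K)@n; k=(abs(b-.046)<.006)&(np.hypot((P-K)@u,(P-K)@r)<.04); q=np.c_[(P[k]-K)@u,(P[k]-K)@r]*1e3
print(len(q),cv2.minAreaRect(q.astype(np.float32)))
E
```

```text
191 dir deg 12.452150119746655 joint 1.4393310185421853 mean 0.01011994781288334 0.0026157305591171863
-60 151 x -11.0 5.0 y -6.0 4.0
-50 559 x -10.0 12.0 y -7.0 5.0
-40 378 x 9.0 12.0 y -8.0 6.0
-30 420 x 5.0 12.0 y -10.0 8.0
-20 1419 x -6.0 23.0 y -36.0 8.0
-10 1817 x 3.0 30.0 y -45.0 8.0
3680 ((3.345977783203125, -2.106199264526367), (27.78458023071289, 71.13477325439453), 85.44894409179688)
```

No creep, so pushing from one side jams. I back off, check the click it rests in, and use a pinch-and-turn instead.

Emit:
drive_tool --moves '[0.3,0.3,0,0,0,0.6,0.55,0,0,0,0.6,0.55,-1.0,0,0,0.6,0.55,-2.2,-1,20,0.6,0.55,-3.4,-2,40]'

```text
time_s: 13.75
tool_pos: [0.4912, -0.2885, 0.2419]
tool_rot: [-179.9, -0.0, 154.3]
force: [0.8, -0.6, -0.3]
grip_width: 0.013
grasp_force: 0.0
```

Emit:
drive_tool --moves '[0,0,0,-1,45,0,0,0,-1.7,45,0,0,0,-1.7,45]'

```text
time_s: 14.12
tool_pos: [0.4914, -0.2886, 0.2405]
tool_rot: [-180.0, -0.0, 170.9]
force: [0.5, 0.7, 0.3]
grip_width: 0.041
grasp_force: 0.0
```

```bash
python3 ang.py w11; python3 -c "
from h import *;o=env.get_obs();print(o['tool_pos'],o['tool_rot'],o['force'])"
```

```text
123 dir deg 10.222898882704866 joint 1.4004232446016496 mean 0.017149467577283944 0.0034822706107016754
[ 0.49144616 -0.2885128   0.24042125] [-1.79978978e+02 -1.74849681e-02  1.70806182e+02] [-0.3819875  -0.50836214 -0.16414737]
```

Emit:
drive_tool --moves '[0.5,-0.82,0,0,45,0.5,-0.82,1.0,0,45,0.5,-0.82,2.2,0,45,0.5,-0.82,3.3,0,45,0.5,-0.82,3.68,0,45]'

```text
time_s: 14.8
tool_pos: [0.4651, -0.3164, 0.0905]
tool_rot: [179.9, -0.3, 170.9]
force: [-0.5, 0.2, 1.0]
grip_width: 0.0446
grasp_force: 0.0
```

Emit:
drive_tool --moves '[0,0,0,0,0,0,0,0,0,0,0,0,0,0,0,0,0,0,0,0,0,0,0,0,0]' --squeeze 8

```text
time_s: 15.42
tool_pos: [0.468, -0.3183, 0.0948]
tool_rot: [-179.9, 0.2, 171.0]
force: [0.4, -1.8, 5.9]
grip_width: 0.0162
grasp_force: 7.8
```

Emit:
drive_tool --moves '[0,0,0,0.5,0,0,0,0,1.0,0,0,0,0,1.5,0,0,0,0,2.0,0,0,0,0,2.0,0]'

```text
time_s: 16.05
tool_pos: [0.4678, -0.318, 0.0943]
tool_rot: [-180.0, 0.1, 151.1]
force: [-0.6, -1.7, 4.6]
grip_width: 0.0214
grasp_force: 10.2
```

```bash
python3 ang.py w12; python3 -c "
from h import *;o=env.get_obs();print(o['tool_pos'],o['tool_rot'],o['force'],o['wrist_torque'],o['grip_width'])"
```

```text
800 dir deg 111.3067732502232 joint 3.164669672987145 mean 0.019704480412687356 0.007851757085793807
[ 0.46781484 -0.31799028  0.09429939] [-1.79972750e+02  1.20938235e-01  1.51123735e+02] [-0.85874466 -1.93490727  4.98972813] [-0.22788941 -0.01494651  0.28485396] 0.021307899227353082
```

Emit:
drive_tool --moves '[0,0,0,0.5,0,0,0,0,1.0,0,0,0,0,1.5,0,0,0,0,2.0,0,0,0,0,2.2,0]' --squeeze 12

```text
time_s: 16.73
tool_pos: [0.4673, -0.3175, 0.094]
tool_rot: [-180.0, 0.0, 129.2]
force: [-1.0, -2.8, 5.1]
grip_width: 0.0294
grasp_force: 26.0
```

```bash
python3 ang.py w13; python3 - <<'E'
from h import *
o=env.get_obs();print(o['tool_pos'],o['tool_rot'],o['force'].round(1),o['wrist_torque'].round(2),o['grip_width'])
d=np.load('pics/w13.npz');p=d['p'];m,C=cam('wrist',d['T'])
K=np.array([.4815,-.3179,.0729]);n=np.array([-.5,.003,.866]);u=np.array([.866,-.005,.5]);r=np.array([-.006,-1,0])
hsv=cv2.cvtColor(p,cv2.COLOR_RGB2HSV); M=((hsv[...,2]>140)&(hsv[...,1]<80)).astype(np.uint8)
k,l,st,ce=cv2.connectedComponentsWithStats(M)
for i in range(1,k):
    if st[i,4]>15:
        vv,uu=np.nonzero(l==i); 
        out=[]
        for h in (0,.046):
            P=onplane(m,C,np.c_[uu,vv],K+h*n,n)-K; q=np.c_[P@u,P@r]; out.append((q.mean(0)*1e3).round(1)); out.append(np.array(cv2.fitLine(q.astype(np.float32),2,0,.01,.01)).ravel()[:2].round(2))
        print(st[i],out)
E
```

```text
378 dir deg 6.180617844966565 joint 1.329872131202183 mean 0.017197499210866166 0.010681041674133073
[ 0.46731187 -0.31755465  0.09400221] [-1.79961937e+02  5.13874484e-02  1.29137899e+02] [-1.3 -0.9  5.4] [-0.12  0.18  1.04] 0.02974345989545511
[     0      0    640    293 104678] [array([-62.6, -42.5]), array([ 0.69, -0.73], dtype=float32), array([-39.6, -47.4]), array([ 0.69, -0.73], dtype=float32)]
[ 612    0   28   52 1179] [array([  20.6, -169.2]), array([0.74, 0.68], dtype=float32), array([  23.7, -143.8]), array([0.74, 0.68], dtype=float32)]
[  6  45  12  15 137] [array([-367.1,   99.6]), array([ 0.7 , -0.71], dtype=float32), array([-271.3,   60.7]), array([ 0.7 , -0.71], dtype=float32)]
[315  87  10  11  84] [array([-79.1, -60.6]), array([ 0.89, -0.46], dtype=float32), array([-52.2, -61.1]), array([ 0.89, -0.46], dtype=float32)]
[405 217  20  12 110] [array([ 14.3, -42. ]), array([ 0.35, -0.94], dtype=float32), array([ 19., -47.]), array([ 0.35, -0.94], dtype=float32)]
[201 234   9  10  62] [array([-78.9,  62.6]), array([ 0.57, -0.82], dtype=float32), array([-52. ,  32.6]), 
[... 1319 characters left out ...]
 326   62   51 2556] [array([-94.6, 200.7]), array([ 0.76, -0.65], dtype=float32), array([-63.9, 137.7]), array([ 0.76, -0.65], dtype=float32)]
[ 529  326   56   51 2289] [array([ 98.3, -43.8]), array([0.35, 0.94], dtype=float32), array([ 82.9, -48.4]), array([0.35, 0.94], dtype=float32)]
[364 343   6   6  27] [array([41.6, 25.1]), array([ 0.83, -0.56], dtype=float32), array([39.7,  4. ]), array([ 0.83, -0.56], dtype=float32)]
[272 344  16  16 160] [array([ 9.6, 71.9]), array([ 0.88, -0.47], dtype=float32), array([15.4, 39.7]), array([ 0.88, -0.47], dtype=float32)]
[332 351   9   9  59] [array([34.4, 43.2]), array([0., 1.], dtype=float32), array([34.2, 17.9]), array([0., 1.], dtype=float32)]
```

The pointer line at (318,284) reads 12.6°: the knob holds about 0.8 N m and the 12 N grip is being pried open. The detent is stiffer than the grip used, so I raise the squeeze in place.

Emit:
drive_tool --moves '[0,0,0,0,0,0,0,0,0,0,0,0,0,0,0,0,0,0,0,0]' --squeeze 35

```text
time_s: 17.27
tool_pos: [0.467, -0.3178, 0.0939]
tool_rot: [-179.9, 0.0, 129.3]
force: [-5.6, -4.0, 2.3]
grip_width: 0.0259
grasp_force: 13.0
```

```bash
cat > ang2.py <<'E'
from h import *
import sys
o=env.get_obs();print(o['tool_pos'].round(4),o['tool_rot'].round(1),o['force'].round(1),o['wrist_torque'].round(2),o['grip_width'],o['grasp_force'])
p,D,T=grab('wrist',sys.argv[1]);m,C=cam('wrist',T)
K=np.array([.4815,-.3179,.0729]);n=np.array([-.5,.003,.866]);u=np.array([.866,-.005,.5]);r=np.array([-.006,-1,0])
hsv=cv2.cvtColor(p,cv2.COLOR_RGB2HSV); M=((hsv[...,2]>140)&(hsv[...,1]<80)).astype(np.uint8)
k,l,st,ce=cv2.connectedComponentsWithStats(M)
for i in range(1,k):
    if 25<st[i,4]<600:
        vv,uu=np.nonzero(l==i); P=onplane(m,C,np.c_[uu,vv],K+.046*n,n)-K; q=np.c_[P@u,P@r]
        f=cv2.fitLine(q.astype(np.float32),2,0,.01,.01).ravel(); off=abs(f[0]*f[3]-f[1]*f[2])
        if np.hypot(*q.mean(0))<.034 and off<.006: print(st[i],'mean',(q.mean(0)*1e3).round(1),'dir',np.degrees(np.arctan2(f[1],f[0])).round(1),'off',off.round(4))
E
python3 ang2.py w14
```

```text
[ 0.467  -0.3178  0.0939] [-179.9    0.   129.3] [-5.6 -4.   2.3] [-0.77  1.2   0.24] 0.025908069813735703 12.995923971757293
[311 275  11  18 113] mean [6.2 3.2] dir 23.2 off 0.0006
[327 325  11  15  99] mean [25.6 12.1] dir 21.2 off 0.0021
```

Emit:
drive_tool --moves '[0,0,0,0,0,0,0,0,0,0,0,0,0,0,0,0,0,0,0,0]' --squeeze 55

```text
time_s: 17.82
tool_pos: [0.4664, -0.3177, 0.0937]
tool_rot: [-179.9, -0.0, 129.1]
force: [-3.0, -1.0, 5.5]
grip_width: 0.0215
grasp_force: 51.2
```

```bash
python3 ang2.py w15
```

```text
[ 0.4664 -0.3177  0.0937] [-179.9   -0.   129.1] [-3.  -1.   5.5] [0.03 0.3  0.71] 0.02154722948979904 51.19001476094127
[310 277   9  16 102] mean [5.2 4. ] dir 31.3 off 0.0008
[320 324  10  18 113] mean [23.  15.4] dir 31.3 off 0.0012
```

Emit:
drive_tool --moves '[0,0,0,0.3,0,0,0,0,0.6,0,0,0,0,0.9,0,0,0,0,1.0,0,0,0,0,1.0,0]' --squeeze 60

```text
time_s: 18.5
tool_pos: [0.4659, -0.3175, 0.0938]
tool_rot: [-179.9, -0.1, 119.2]
force: [-8.1, 5.2, 12.8]
grip_width: 0.0202
grasp_force: 67.3
```

```bash
python3 ang2.py w16
```

```text
[ 0.4659 -0.3175  0.0938] [-1.799e+02 -1.000e-01  1.192e+02] [-8.1  5.2 12.8] [2.14 0.83 1.12] 0.020152059648486882 67.30527899722802
[308 280   7  13  77] mean [3.3 5.3] dir 52.6 off 0.0006
[312 324   7  20 116] mean [16.7 21.9] dir 52.5 off 1e-04
```

The pointer is at 52.5°, close to the 50° click. I release and rise.

Emit:
drive_tool --moves '[0,0,0,0,24,0,0,0,-0.3,32,0,0,0,-0.6,45,0,0,0,-0.6,50,0,0,0,-0.6,50]'

```text
time_s: 19.18
tool_pos: [0.4669, -0.3169, 0.0929]
tool_rot: [-180.0, -0.1, 125.0]
force: [-0.1, 0.1, 0.1]
grip_width: 0.0483
grasp_force: 0.0
```

Emit:
drive_tool --moves '[0,0,-0.5,0,50,0,0,-1.5,0,50,0,0,-2.7,0,50,0,0,-3.8,0,50,0,0,-4.2,0,50]'

```text
time_s: 19.8
tool_pos: [0.4681, -0.3179, 0.2643]
tool_rot: [179.9, 0.2, 125.0]
force: [-0.0, 0.4, 0.1]
grip_width: 0.0502
grasp_force: 0.0
```

```bash
python3 ang2.py w17; python3 - <<'E'
from h import *
# deck still placed? ring centre (dark ring) around previous pixel vs tip, side view
a=np.load('pics/side2.npz')['p'].astype(int); b,_,_=grab('side','side9'); d=abs(a-b.astype(int))[225:275,230:345].max(2); print('side deck change',d.max(),(d>40).sum())
a=np.load('pics/scene0.npz')['p'].astype(int); b,_,_=grab('scene','scene9')
d=(abs(a-b.astype(int)).max(2)>40)
for n,(x,y,w,h) in dict(bottle=(262,208,26,45),driver=(270,275,25,80),tape=(340,285,50,40),jar=(182,292,40,50),box=(160,230,80,50)).items(): print(n,d[y:y+h,x:x+w].sum())
E
```

```text
[ 0.4681 -0.3179  0.2643] [179.9   0.2 125. ] [-0.   0.4  0.1] [ 0.   -0.01  0.04] 0.050215691925044506 0.0
[314 183   3  31  93] mean [10.8 14.3] dir 50.7 off 0.0007
side deck change 10 0
bottle 0
driver 0
tape 0
jar 0
box 0
```

The selector rests at 50.7° (2.107, against 2.094 for the triangle). The deck is where I left it, nothing else I checked has moved, and the arm is clear.

```bash
python3 -c "
from cell import env; print(env.sign_off())"
```

```text
the job is handed in; nothing more can be done
None
```

The job is handed in at about 20 s: the deck's ring was within about 2 mm of under the drill tip when I let it go, and the selector rests at 2.107 rad against 2.094 for the triangle. It needed two tries, as pushing it from one side jammed at up to about 30 N.

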